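# Run a thread tap to the bottom with a T-wrench: half a turn forward, a quarter back

## Task

Clear the thread of the blind hole in the boss of the strapped-down foot plate with the tap that already stands in it. Fit the T-handled wrench from the wooden block fully down on the tap's square, then work the tap in: half a turn forward (clockwise from above), a quarter back, half forward, a quarter back, and forward again until you feel it bottom, which comes late in that third half turn; stop there at once and leave it bottomed. Go gently, for the tap is glass-hard and snaps if it is forced on at the bottom, pressed on or pushed sideways; leave the wrench sitting fully down on the tap, let go of it, and do not shift anything else on the bench.

Things in the scene. Friction and masses are not known exactly. Their poses are not given: they have to be found in the camera images.
- wrench: steel T-handled tap wrench, 109 mm tall, about 0.45 kg, loose, standing upright in the wooden block. Origin: centre of its underside, z up its axis, x along the T-bar. Round socket end 36 mm across up to z 55 mm, then a 31 mm neck; T-bar 126 mm long, 9 mm thick (balls 14 mm) at z 64 mm; above it a round knurled head, 34 mm across, z 72 to 109 mm. All rigid, it turns as one
- wrench_socket (a point): mouth of the wrench's square socket, at the wrench's origin, same axes: 17 mm across flats, flats square to x and y, 19 mm deep, open downwards
- wrench_head (a point): on the wrench's axis, 94 mm above its origin: the height at which to hold the knurled head, at any yaw, so that fingertips reaching 19 mm lower still clear the T-bar
- foot: the workpiece: rusty steel plate, 200 x 140 x 12 mm, held still by a strap clamp at each end (42 mm high, reaching 140 mm from the origin along +x and -x). In its middle, between two low ribs, a round steel boss, 56 mm across, its top 50 mm above the bench, in which the tap stands. Origin: on the boss's axis at bench level, z up.
- tap: M30 hand tap, upright in the boss: turns about the boss's axis and sinks 3.5 mm per turn forward, no play sideways. Origin on the axis, at bench level when tap_turn reads 0, turning with it. Thread 30 mm across up to z 76 mm, shank 20 mm to z 110, square 16 x 16 mm (flats square to x and y) z 110 to 124, cone 16 to 9 mm across up to z 129. Yellow line on its +x side
- tap_square (a point): on the tap's axis at the foot of its square, 110 mm above the tap's origin, axes as the tap's. A wrench that is fully down has its origin here, its x along x or y; one that has not found the square sits 14 mm higher. The socket slips on within 3 degrees of the square (0.5 mm clearance all round); so there are some 6 degrees of slack at each change of direction
- tap_turn (a joint): angle of the tap's square and shank, rad, growing clockwise from above (forward, deeper). It starts anywhere from 0.1 to 0.9. The thread drags with about 0.12 N m either way; the tap stays where it is left. At the bottom, which is not marked, the nose stops dead and the shank winds up like a stiff spring, 0.4 N m per 0.1 rad. It snaps at about 0.5 N m, less if also pressed or pushed aside
- stand: wooden tool block, 110 x 80 x 45 mm, fixed; origin centre of its underside. The wrench stands 22 mm deep in the round 38 mm hole in its middle (wrench origin 23 mm above the bench); small taps at its corners stick up 32 mm at most
- angle_iron: offcut of rusty angle iron, 160 x 40 x 40 mm, lying; to be left alone
- nut: large steel hexagon nut, 54 mm across corners, 24 mm high, lying flat; to be left alone
- magnet: red welding magnet, square, 85 x 85 x 20 mm, lying flat; to be left alone

How it is judged:
On the way, in this order (a step that is already met when the one before it is completed fails the run):
1. the wrench is fully down on the tap's square (z of wrench in the frame of tap_square below 0.004 m and horizontal distance between wrench and tap_square below 0.003 m and angle between wrench's own z axis and vertical below 0.12 rad and value of joint tap_turn between -0.4 and 1.4 rad), for 0.15 s.
2. the tap has been turned half a turn forward (value of joint tap_turn between 2.86 and 4.6 rad), for 0.15 s.
3. backed off a quarter turn (value of joint tap_turn between 1 and 2.84 rad), for 0.15 s.
4. half a turn forward again (value of joint tap_turn between 4.44 and 6.15 rad), for 0.15 s.
5. backed off a quarter turn again (value of joint tap_turn between 2.6 and 4.42 rad), for 0.15 s.
At the end, for the whole second after the job is handed in: the tap stands at the bottom of its hole (no more than 0.06 rad short of it); the wrench is released and at rest, fully down on the square (within 4 mm in height and 3 mm sideways, leaning less than 7 degrees) (value of joint tap_turn above 6.2232 rad and z of wrench in the frame of tap_square below 0.004 m and horizontal distance between wrench and tap_square below 0.003 m and angle between wrench's own z axis and vertical below 0.12 rad and linear speed of wrench below 0.02 m/s and contact force between the fingers and wrench below 0.1 N); the robot touches nothing.
It fails at once if the tap snaps: the contact forces on it (pressing, sideways and turning, added up) pass 50 N (contact force between anything else and tap above 50 N).
It fails at once if the tap snaps: wound up more than 0.35 rad past the bottom (value of joint tap_turn above 6.6332 rad).
It fails at once if the tap is backed out more than 60 degrees from where it stood (value of joint tap_turn below -0.95 rad).
It fails at once if a bystander is shifted by more than 30 mm (distance of any of angle_iron, nut, magnet from where it was at the start of the episode above 0.03 m).
It also fails if it takes over 72 s, if anything falls off the work surface, if the arm or the gripper's body presses on something with over 40 N, if the wrist force passes 120 N, or if a joint passes its speed limit or range.

## Robot

A 6-joint arm with a two-finger parallel gripper is mounted at the origin on the work surface. World frame = base frame: x ahead of the robot, y to its left, z up, the work surface at z = 0. Lengths are in m, angles in rad, forces in N, time in s.
With the tool pointing down it reaches from about 0.35 to 0.85 m from the base axis. Payload 8.1 kg.
Tool frame: the origin (TCP) lies between the finger pads; the fingertips stand arm.tcp_to_tips ahead of it and the grasp point (between the pads) lies 11 mm behind it (arm.tcp_to_tips is the distance from the TCP to the fingertips, in m); z points along the fingers, y is the direction in which the jaws open and shut (so a half turn about z gives the same grasp; the last joint's range is limited). The gripper opens to 85 mm and grips with 20 to 120 N. Pads are 22 mm wide; open, the fingers measure 114 mm over their backs; the gripper's body (76 mm by 85 mm) begins 54 mm behind the grasp point. The pads swing forward as they close: fully open they stand 13 mm farther back than shut.
Start: joints at [1.14, 0.13, 1.488, -0, 1.523, -0.085], TCP at [0.203, 0.564, 0.239] pointing down, gripper open.
Joint ranges: [-2.96, 2.96], [-0.89, 2.26], [0.02, 2.5], [-1.34, 4.48], [0, 2.73], [-2.66, 2.66]. Speed limits (rad/s): [2.39, 2.39, 2.79, 3.14, 3.14, 3.14].

## Interface

Orientations are given as a unit quaternion [w, x, y, z].
In Python, from bench import arm gives the robot as it stands. The module is installed in compiled form; this text tells all that it offers.
- The arm moves only by the shell command python3 -m crank 'ROWS' [FORCE]. ROWS is JSON, a list that holds one entry, the list of rows, each a list of 5 numbers: the closure, from 0 (fully open) to 1 (shut), then the shift along the tool's x, y, z in cm, then the turn about the tool's z in degrees. A call has 1 to 12 rows; each row is the pose to reach, as a shift and turn from the pose commanded when the call began, along the tool's axes at that moment; what a row does not reach only later rows make up. A row lasts 1/8 s, in which the tool goes at most 62.5 mm and 10.7 degrees, less where a joint would pass 70% of its speed; a pose out of reach is approached as far as the arm can. A call with a gripper value outside its range is refused whole. The fingers move at their own pace and stop on an object; FORCE is the grip in N (left out, the last holds). Time passes only in rows, so rows that repeat a pose let the fingers close. It gives the time, the measured TCP pose, the force and the opening at its end, in the units of the state.
- arm.state(): the state, without advancing time (a new reading comes with each control period).
- arm.capture(name): name is "side" or "top"; returns a dict with "img" (384x512x3 uint8, red, green, blue), "K" (3x3 intrinsics, pixels), "R" (3x3) and "t" (3): a world point X has camera coordinates R X + t. Camera axes: x right, y down, z forward; pixel columns grow to the right and rows downward; lengths in m; the calibration is good to about 2 mm. A picture is of the moment at which its call begins. There is no depth.
- arm.hand_in(): hands the job in, once; it reports no verdict.
The state is a dict: "t": time; "joints": joint angles; "qvel": joint speeds; "joint_torque": joint torques, N m; "position": TCP position; "tool_rot": TCP orientation; "contact_force": force on the tool from outside, world axes, zero at the start; "wrist_torque": the same for the moment, N m; "opening": finger opening in m.
Only numpy, scipy, OpenCV 4.12 (cv2) and the standard library are available. Lean on these libraries where they do the work, as an engineer would, in place of code of your own. Each camera call takes 0.05 s, during which the arm holds its last target. There are 200 camera calls.

## Working session

There is one attempt and no reset: what is moved stays moved. The work goes in short steps, Python scripts to look and compute and a shell command to move; the robot and the scene stay as the last step left them, time stands still between calls to the robot, and variables do not carry over. Pictures are saved under pics/ and viewed, about 8 in all and at most 12, crops included, and the job is handed in when it is done.

```bash
mkdir -p pics; cat > h.py <<'E'
import numpy as np,cv2
from bench import arm
def snap(n,f):
    c=arm.capture(n); cv2.imwrite('pics/'+f,c['img'][:,:,::-1]); np.savez('pics/'+f+'.npz',**c); return c
def load(f): return dict(np.load('pics/'+f+'.npz'))
def onz(c,u,v,z):
    d=c['R'].T@np.linalg.solve(c['K'],[u,v,1.]); o=-c['R'].T@c['t']; return o+d*(z-o[2])/d[2]
def proj(c,X):
    p=c['K']@(c['R']@np.asarray(X,float)+c['t']); return p[:2]/p[2]
E
python3 - <<'E'
from h import *
a=snap('top','t0.png');b=snap('side','s0.png')
for c in(a,b): print(c['K'].round(1).tolist(),(-c['R'].T@c['t']).round(3),c['R'].round(2).tolist())
s=arm.state();print({k:np.round(v,3).tolist() for k,v in s.items()},arm.tcp_to_tips)
cv2.imwrite('pics/both0.png',cv2.resize(np.vstack([a['img'],b['img']])[:,:,::-1],None,fx=.78,fy=.78))
E
```

```text
[[359.3, 0.0, 257.9], [0.0, 359.3, 187.4], [0.0, 0.0, 1.0]] [0.452 0.014 0.887] [[0.0, -1.0, 0.03], [-0.99, -0.0, -0.16], [0.16, -0.03, -0.99]]
[[371.7, 0.0, 257.6], [0.0, 371.7, 194.1], [0.0, 0.0, 1.0]] [0.345 0.443 0.567] [[-0.89, -0.45, -0.01], [-0.3, 0.62, -0.72], [0.33, -0.64, -0.69]]
{'t': 0.1, 'joints': [1.14, 0.131, 1.489, 0.0, 1.523, -0.085], 'qvel': [0.0, 0.0, -0.002, -0.002, -0.001, -0.0], 'joint_torque': [0.002, -57.095, -50.194, -0.0, 0.008, 0.0], 'position': [0.203, 0.564, 0.238], 'tool_rot': [-0.0, 0.172, 0.985, -0.001], 'contact_force': [0.421, -0.266, -0.002], 'wrist_torque': [-0.023, 0.087, 0.023], 'opening': 0.085} 0.008
```

View pics/t0.png

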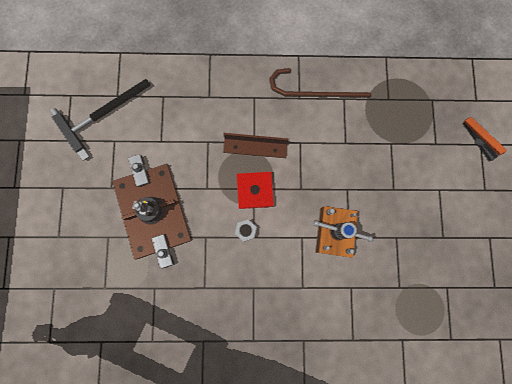

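View pics/s0.png

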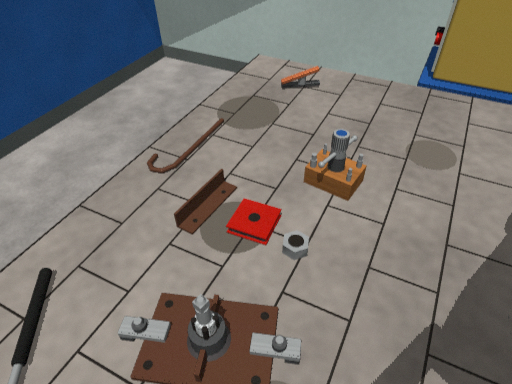

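The top view shows the wrench head, with its blue cap, at about (348,230), the T-bar ends at (316,223) and (373,237), and the tap at about (150,207). In the side view the cap is at about (341,133) and the tap at (203,305). Next I'll take measurements and enlarge the tap.

```bash
python3 - <<'E'
from h import *
a=load('t0.png');b=load('s0.png')
for c,x in((a,(330,215,365,250)),(b,(325,120,360,150))):
    i=c['img'].astype(int); m=(i[:,:,2]>i[:,:,0]+40)
    k=np.zeros_like(m);k[x[1]:x[3],x[0]:x[2]]=1
    v,u=np.where(m&k); print(len(u),u.mean(),v.mean(),onz(c,u.mean(),v.mean(),.132).round(4))
for p in((316,223),(373,237)): print(onz(a,*p,.087).round(4))
A=cv2.resize(a['img'][175:240,110:195],None,fx=8,fy=8,interpolation=2)[:,:,::-1]
B=cv2.resize(b['img'][280:365,160:250],None,fx=6,fy=6,interpolation=2)[:,:,::-1]
A=cv2.resize(A,(400,306));B=cv2.resize(B,(400,378))
o=np.zeros((378,800,3),np.uint8);o[:306,:400]=A;o[:,400:]=B;cv2.imwrite('pics/c0.png',o)
E
```

```text
85 348.4117647058824 229.74117647058824 [ 0.482 -0.199  0.132]
55 341.1090909090909 132.61818181818182 [ 0.4836 -0.1986  0.132 ]
[ 0.4986 -0.1394  0.087 ]
[ 0.4678 -0.2662  0.087 ]
```

View pics/c0.png

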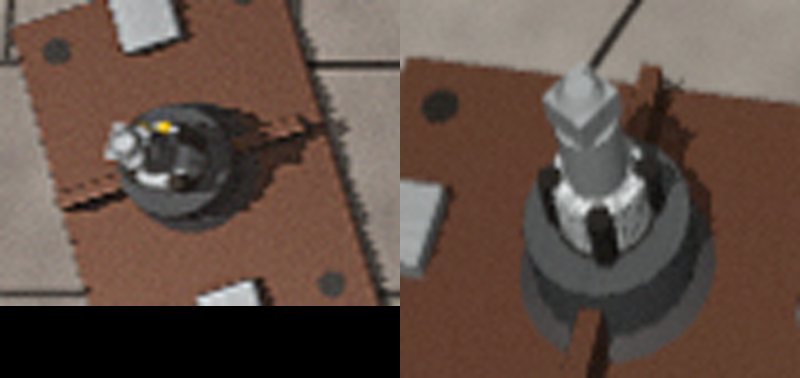

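```bash
python3 - <<'E'
from h import *
a=load('t0.png');b=load('s0.png')
print('tip',onz(a,135.7,204.8,.1285).round(4),onz(b,200.9,295.8,.1285).round(4))
print('boss',onz(a,148.2,210.5,.05).round(4),onz(b,160+207/4.444,280+225/4.444,.05).round(4))
print('yellow',[onz(a,144.6,202,z).round(4).tolist() for z in(.07,.09,.11)])
print('clamps',onz(a,162,252,.04),onz(a,137,170,.04))
B=cv2.resize(b['img'][290:325,185:225],None,fx=15,fy=15,interpolation=2)[:,:,::-1]
A=cv2.resize(a['img'][190:225,128:163],None,fx=12,fy=12,interpolation=2)[:,:,::-1]
A=cv2.resize(A,(380,380));B=cv2.resize(B,(420,367))
o=np.zeros((380,800,3),np.uint8);o[:,:380]=A;o[:367,380:]=B;cv2.imwrite('pics/c1.png',o)
E
```

```text
tip [0.5336 0.2483 0.1285] [0.5356 0.2433 0.1285]
boss [0.5289 0.2432 0.05  ] [0.531 0.252 0.05 ]
yellow [[0.5464, 0.2467, 0.07], [0.5441, 0.241, 0.09], [0.5417, 0.2353, 0.11]]
clamps [0.43414083 0.20985612 0.04      ] [0.62639614 0.27690864 0.04      ]
```

View pics/c1.png

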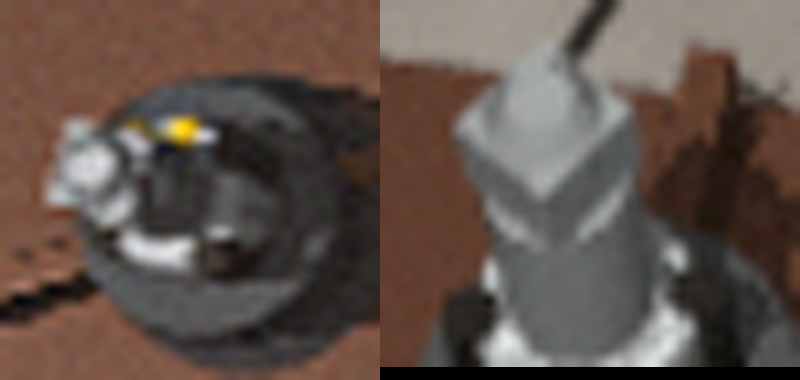

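```bash
python3 - <<'E'
from h import *
a=load('t0.png');b=load('s0.png')
f=lambda x,y:(185+(x-380)/10.5,290+y/10.5)
L,N,R=[onz(b,*f(*p),.1237)[:2] for p in((455,130),(545,193),(638,110))]
M=(L+R)/2;print('side',L,N,R,'mid',M,np.linalg.norm(L-R),np.linalg.norm(N-L),np.linalg.norm(N-R))
ang=lambda d:np.degrees(np.arctan2(d[1],d[0]))
print('edge yaw mod90',ang(L-N)%90,ang(R-N)%90,'diag-45',(ang(R-L)-45)%90)
g=lambda x,y:(128+x/10.857,190+y/10.857)
P=[onz(a,*g(*p),.1237)[:2] for p in((75,120),(48,203),(122,222),(137,140))]
print('top',np.round(P,4).tolist(),np.mean(P,0),[ang(P[i]-P[i-1])%90 for i in range(4)],[np.linalg.norm(P[i]-P[i-1]) for i in range(4)])
print(onz(a,*g(92,165),.129))
# yellow
c=a['img'].astype(int);m=(c[:,:,0]>150)&(c[:,:,1]>120)&(c[:,:,2]<90);v,u=np.where(m)
for y,x in zip(v,u):
  if x<180 and y<225: print(x,y,[ang(onz(a,x,y,z)[:2]-[.534,.246]).round(0) for z in(.075,.1)],[np.linalg.norm(onz(a,x,y,z)[:2]-[.534,.246]).round(4) for z in(.075,.1)])
print('foot yaw',ang(np.array([.1923,.067])))
E
```

```text
side [0.54269521 0.25452784] [0.52771025 0.25680115] [0.52348377 0.24183352] mid [0.53308949 0.24818068] 0.023026620323232397 0.015156422939189007 0.015552913079569793
edge yaw mod90 81.37366053241341 74.23168987416902 diag-45 78.45548981612023
top [[0.5421, 0.2518], [0.5259, 0.2562], [0.5222, 0.2417], [0.5382, 0.2396]] [0.53210149 0.24733438] [np.float64(72.3272918700455), np.float64(75.05590655707482), np.float64(75.77359785595557), np.float64(82.61220046761612)] [np.float64(0.012776881792523637), np.float64(0.01681139004100523), np.float64(0.014888207932437192), np.float64(0.01615696146803896)]
[0.53274255 0.24644909 0.129     ]
144 201 [np.float64(3.0), np.float64(-30.0)] [np.float64(0.0141), np.float64(0.0128)]
145 201 [np.float64(-6.0), np.float64(-38.0)] [np.float64(0.0141), np.float64(0.0141)]
143 202 [np.float64(14.0), np.float64(-26.0)] [np.float64(0.0121), np.float64(0.0099)]
144 202 [np.float64(3.0), np.float64(-36.0)] [np.float64(0.0118), np.float64(0.0111)]
145 202 [np.float64(-8.0), np.float64(-44.0)] [np.float64(0.0119), np.float64(0.0125)]
foot yaw 19.209048763289484
```

The tap axis is at about (0.533, 0.2475). Its square lies at 77° mod 90, so the turn is roughly 0.56. The wrench is at (0.483, -0.199) with its bar at 76°, so they're already aligned. I'll move above the wrench.

```bash
python3 -m crank '[[[0,-5.2,-6.2,0,0],[0,-10,-12,0,0],[0,-14,-16.7,0,0],[0,-18,-21.5,0,0],[0,-22,-26.2,0,0],[0,-26,-31,0,0],[0,-30,-36,0,0],[0,-34,-40.5,0,0],[0,-38,-45,0,0],[0,-42,-50,0,0],[0,-46,-55,0,0],[0,-50,-59.6,0,0]]]' 30
python3 -m crank '[[[0,-2.2,-2.6,3,0],[0,-2.2,-2.6,5,0],[0,-2.2,-2.6,5,0],[0,-2.2,-2.6,5,0]]]'
python3 - <<'E'
from h import *
a=snap('top','t1.png');b=snap('side','s1.png')
s=arm.state();print(s['t'],s['position'],s['tool_rot'],s['joints'])
A=cv2.resize(a['img'][190:270,290:400],(400,291));B=cv2.resize(b['img'][70:200,280:390],(400,473))
o=np.zeros((473,800,3),np.uint8);o[:291,:400]=A;o[:,400:]=B;cv2.imwrite('pics/c2.png',o[:,:,::-1])
E
```

```text
t: 1.6
position: [0.4621, -0.1416, 0.2391]
tool_rot: [0.0, 0.172, 0.985, 0.0]
contact_force: [1.2, 0.9, 1.2]
opening: 0.0856
t: 2.1
position: [0.474, -0.1711, 0.19]
tool_rot: [0.0, 0.172, 0.985, -0.0]
contact_force: [0.2, 0.5, 0.1]
opening: 0.0856
2.2 [ 0.47447886 -0.17122325  0.19073846] [ 1.05444238e-03  1.71655269e-01  9.85156472e-01 -2.87268919e-04] [-4.48012948e-01 -1.04479862e-01  1.81421811e+00  2.10203217e-05
  1.42966876e+00 -1.67379274e+00]
```

View pics/c2.png

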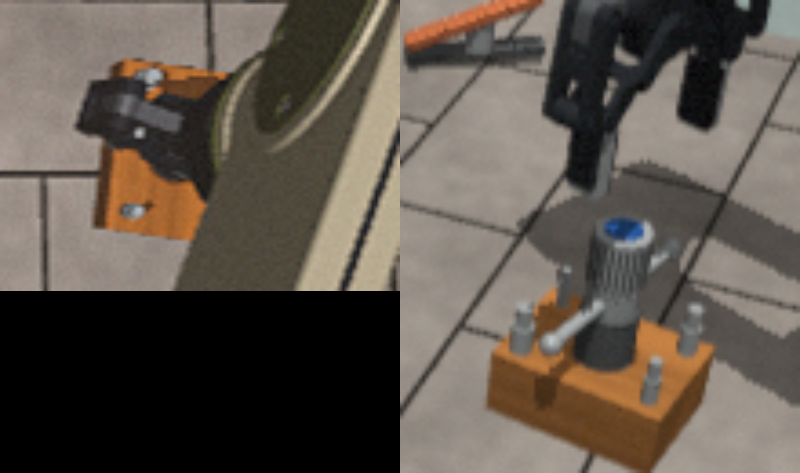

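The side view shows the gripper open above the wrench and standing a bit short of it. I'll centre it and descend.

```bash
python3 -m crank '[[[0,-1.76,-2.3,0,0],[0,-1.76,-2.3,0,0],[0,-1.76,-2.3,4,0],[0,-1.76,-2.3,7,0],[0,-1.76,-2.3,8.4,0],[0,-1.76,-2.3,8.4,0],[0,-1.76,-2.3,8.4,0]]]'
python3 - <<'E'
from h import *
s=arm.state();print(s['t'],s['position'],s['contact_force'],s['joints'])
E
python3 -m crank '[[[0.5,0,0,0,0],[0.5,0,0,0,0],[0.5,0,0,0,0],[1,0,0,0,0],[1,0,0,0,0],[1,0,0,0,0],[1,0,0,0,0],[1,0,0,0,0]]]' 40
python3 - <<'E'
from h import *
s=arm.state();print(s['t'],s['position'],s['contact_force'],s['opening'],s['wrist_torque'])
E
```

```text
t: 3.08
position: [0.4836, -0.1993, 0.107]
tool_rot: [0.001, 0.172, 0.985, -0.0]
contact_force: [0.1, 0.8, 0.7]
opening: 0.0853
3.075 [ 0.48357121 -0.19931542  0.10697611] [0.13736851 0.75704803 0.71655699] [-4.89014740e-01  2.59730278e-02  1.84660824e+00  1.69080178e-05
  1.26660807e+00 -1.71426193e+00]
t: 4.08
position: [0.4828, -0.199, 0.1056]
tool_rot: [0.0, 0.172, 0.985, 0.0]
contact_force: [0.2, 2.0, 5.1]
opening: 0.0331
4.075 [ 0.48284581 -0.19897941  0.10562423] [0.20876505 1.96870986 5.07101633] 0.03311731260382688 [ 0.41007991 -0.01092856 -0.0245102 ]
```

```bash
python3 -m crank '[[[1,0,0,-1,0],[1,0,0,-3,0],[1,0,0,-6,0],[1,0,0,-10,0],[1,0,0,-13,0],[1,0,0,-13,0],[1,0,0,-13,0]]]'
python3 - <<'E'
from h import *
a=snap('top','t2.png');b=snap('side','s2.png')
s=arm.state();print(s['t'],s['position'],s['contact_force'],s['opening'],s['joints'])
A=cv2.resize(a['img'][190:270,290:400],(400,291));B=cv2.resize(b['img'][50:200,280:390],(400,545))
o=np.zeros((545,800,3),np.uint8);o[:291,:400]=A;o[:,400:]=B;cv2.imwrite('pics/c3.png',o[:,:,::-1])
E
```

```text
t: 4.95
position: [0.4817, -0.1987, 0.2333]
tool_rot: [-0.001, 0.172, 0.985, 0.0]
contact_force: [-0.2, 0.7, -6.1]
opening: 0.0332
5.05 [ 0.48138958 -0.19844302  0.23276296] [-0.34059042 -0.12891634 -4.54093304] 0.033054296010188534 [-4.89404642e-01 -7.80394003e-02  1.71219617e+00 -1.31644507e-04
  1.51148642e+00 -1.71431978e+00]
```

View pics/c3.png

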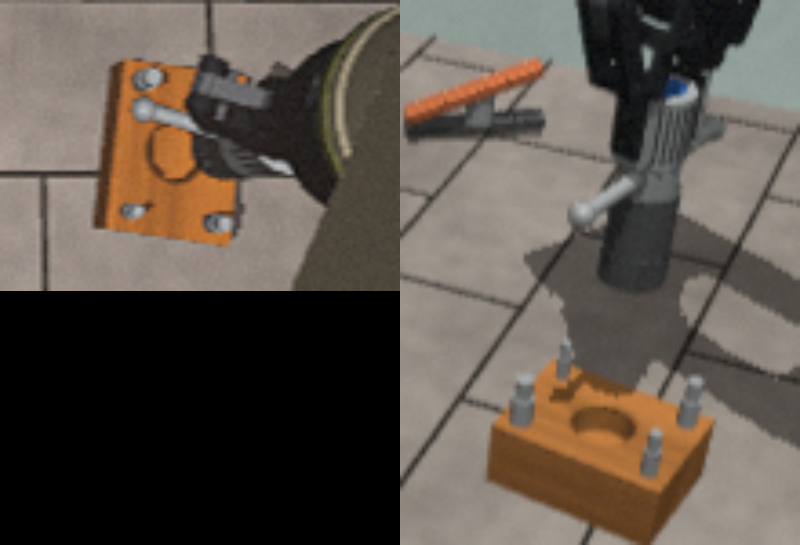

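The crop shows the wrench clear of the block, held upright with its bar along the jaw direction. I'll carry it over the tap.

```bash
python3 -m crank '[[[1,0.5,2,0,0],[1,1.4,6,0,0],[1,2.6,11,0,0],[1,3.8,16,0,0],[1,5,21,0,0],[1,6.2,26,0,0],[1,7.4,31,0,0],[1,8.5,36,0,0],[1,9.6,40.5,0,0],[1,10.2,43,0,0],[1,10.4,43.7,0,0],[1,10.4,43.7,0,0]]]'
python3 -m crank '[[[1,0,0,0,0],[1,0,0,0,0],[1,0,0,0,0],[1,0,0,0,0]]]'
python3 - <<'E'
from h import *
a=snap('top','t3.png');b=snap('side','s3.png')
s=arm.state();print(s['t'],s['position'],s['tool_rot'],s['contact_force'],s['opening'],s['joints'])
B=cv2.resize(b['img'][200:350,130:280],(500,500))
A=cv2.resize(a['img'][170:250,105:195],(300,267))
o=np.zeros((500,800,3),np.uint8);o[:267,:300]=A;o[:,300:]=B;cv2.imwrite('pics/c4.png',o[:,:,::-1])
E
```

```text
t: 6.55
position: [0.5321, 0.2478, 0.2345]
tool_rot: [-0.001, 0.171, 0.985, -0.0]
contact_force: [1.2, -1.1, -5.1]
opening: 0.0333
t: 7.05
position: [0.533, 0.2471, 0.2354]
tool_rot: [0.0, 0.172, 0.985, 0.0]
contact_force: [-0.1, -0.1, -5.0]
opening: 0.0334
7.15 [0.53290348 0.24723279 0.23533044] [2.35017773e-05 1.72190023e-01 9.85063752e-01 3.09437293e-05] [-0.12657106 -0.46779514 -4.95935263] 0.03283164672352394 [ 3.47098019e-01  9.83726071e-02  1.52989443e+00  3.03915255e-05
  1.51325408e+00 -8.77595117e-01]
```

View pics/c4.png

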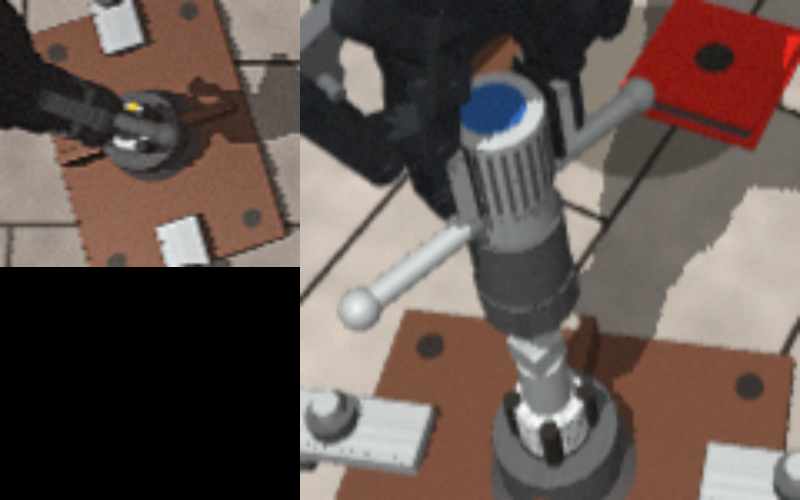

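```bash
python3 - <<'E'
from h import *
b=load('s3.png')
p=[onz(b,130+(x-300)*.3,200+y*.3,.2165)[:2] for x,y in((360,307),(637,96))]
d=p[1]-p[0];print(p,np.linalg.norm(d),np.degrees(np.arctan2(d[1],d[0]))%90,'mid',sum(p)/2)
# silhouette of socket end: bottom ellipse points
q=lambda x:(np.array([(x[0]-130)/.3+300,(x[1]-200)/.3])).round(1)
for ax in((.533,.2475),(.5327,.2472)):
  for z in(.1525,):
    c=np.array([proj(b,(ax[0]+.018*np.cos(t),ax[1]+.018*np.sin(t),z)) for t in np.linspace(0,6.28,73)])
    print('pred L,R,bottom',q((c[:,0].min(),0))[0],q((c[:,0].max(),0))[0],q((0,c[:,1].max()))[1])
    print('blue pred',q(proj(b,(*ax,.2615))))
i=b['img'].astype(int);m=(i[:,:,2]>i[:,:,0]+40);m[:215]=0;m[260:]=0;m[:,:170]=0;m[:,220:]=0
v,u=np.where(m);print('blue',len(u),q((u.mean(),v.mean())))
E
```

```text
[array([0.55063704, 0.30488405]), array([0.51515796, 0.18746052])] 0.12266642419129269 73.18800312128988 mid [0.5328975  0.24617229]
pred L,R,bottom 481.2 575.8 339.6
blue pred [487.7 112.1]
pred L,R,bottom 482.3 576.9 339.3
blue pred [489.  111.8]
blue 242 [491.6 107.3]
```

The wrench sits on the tap axis to within about 1 mm, with its yaw around 74–76° against roughly 77° for the tap. I'll turn it 2° counter-clockwise and lower it gently.

```bash
cat > st.py <<'E'
from h import *
s=arm.state();print({k:np.round(s[k],4).tolist() for k in('t','position','contact_force','wrist_torque','opening')},'j6',round(s['joints'][5],3))
w=s['tool_rot'];th=2*np.arctan2(w[2],w[1]);f=s['contact_force']
print('tool fx %.2f fy %.2f  yawx %.2f'%(f[0]*np.cos(th)+f[1]*np.sin(th),f[0]*np.sin(th)-f[1]*np.cos(th),np.degrees(th)))
E
python3 -m crank '[[[1,0,0,1,-1],[1,0,0,1.8,-2],[1,0,0,2.4,-2],[1,0,0,2.6,-2],[1,0,0,2.6,-2],[1,0,0,2.6,-2]]]'; python3 st.py
python3 -m crank '[[[1,0,0,0.1,0],[1,0,0,0.2,0],[1,0,0,0.3,0],[1,0,0,0.4,0],[1,0,0,0.4,0]]]'; python3 st.py
```

```text
t: 7.9
position: [0.5331, 0.2475, 0.2097]
tool_rot: [0.0, 0.155, 0.988, 0.0]
contact_force: [-0.7, -0.0, -5.2]
opening: 0.0328
{'t': 7.9, 'position': [0.5331, 0.2475, 0.2097], 'contact_force': [-0.6783, -0.0003, -5.155], 'wrist_torque': [0.0136, 0.0299, -0.0052], 'opening': 0.0328} j6 -0.912
tool fx 0.65 fy -0.21  yawx 162.18
t: 8.52
position: [0.5331, 0.2474, 0.206]
tool_rot: [0.0, 0.155, 0.988, 0.0]
contact_force: [-2.0, -1.0, 0.6]
opening: 0.033
{'t': 8.525, 'position': [0.5331, 0.2474, 0.206], 'contact_force': [-1.9846, -1.0104, 0.6103], 'wrist_torque': [-0.1733, 0.2187, -0.0246], 'opening': 0.033} j6 -0.913
tool fx 1.58 fy -1.57  yawx 162.19
```

```bash
python3 -m crank '[[[1,0.05,-0.05,-0.05,0],[1,0.05,-0.05,0,0],[1,0.05,-0.05,0,0]]]'; python3 st.py
python3 -m crank '[[[1,0,0,0,1],[1,0,0,0,2],[1,0,0,0,2]]]'; python3 st.py
python3 -m crank '[[[1,0,0,0,1],[1,0,0,0,2],[1,0,0,0,2]]]'; python3 st.py
```

```text
t: 8.9
position: [0.5326, 0.2473, 0.2059]
tool_rot: [0.001, 0.155, 0.988, 0.0]
contact_force: [-0.1, 0.5, 1.7]
opening: 0.033
{'t': 8.9, 'position': [0.5326, 0.2473, 0.2059], 'contact_force': [-0.0678, 0.4526, 1.7069], 'wrist_torque': [0.2045, -0.1434, -0.0243], 'opening': 0.033} j6 -0.913
tool fx 0.20 fy 0.41  yawx 162.19
t: 9.28
position: [0.5325, 0.2473, 0.2058]
tool_rot: [0.0, 0.172, 0.985, 0.0]
contact_force: [0.3, 2.1, 4.2]
opening: 0.0331
{'t': 9.275, 'position': [0.5325, 0.2473, 0.2058], 'contact_force': [0.3469, 2.06, 4.2468], 'wrist_torque': [0.4674, -0.1929, 0.0061], 'opening': 0.0331} j6 -0.877
tool fx 0.37 fy 2.06  yawx 160.17
t: 9.65
position: [0.5325, 0.2473, 0.2058]
tool_rot: [0.0, 0.19, 0.982, 0.0]
contact_force: [-0.1, 2.6, 6.1]
opening: 0.0331
{'t': 9.65, 'position': [0.5325, 0.2473, 0.2058], 'contact_force': [-0.0766, 2.642, 6.0613], 'wrist_torque': [0.5249, -0.2309, 0.0258], 'opening': 0.0331} j6 -0.842
tool fx 1.05 fy 2.42  yawx 158.14
```

```bash
python3 -m crank '[[[1,0,0,-0.1,-3],[1,0,0,-0.05,-6],[1,0,0,0,-6],[1,0,0,0,-6]]]'; python3 st.py
python3 -m crank '[[[1,0,0,0,-1],[1,0,0,0,-2],[1,0,0,0,-2]]]'; python3 st.py
python3 -m crank '[[[1,0,0,0,-1],[1,0,0,0,-2],[1,0,0,0,-2]]]'; python3 st.py
```

```text
t: 10.15
position: [0.5326, 0.2471, 0.2057]
tool_rot: [0.0, 0.138, 0.99, 0.0]
contact_force: [1.9, 1.5, 5.3]
opening: 0.0333
{'t': 10.15, 'position': [0.5326, 0.2471, 0.2057], 'contact_force': [1.9208, 1.4738, 5.2747], 'wrist_torque': [0.2965, -0.4773, 0.0314], 'opening': 0.0333} j6 -0.946
tool fx -1.44 fy 1.94  yawx 164.08
t: 10.52
position: [0.5326, 0.247, 0.2056]
tool_rot: [0.0, 0.121, 0.993, 0.0]
contact_force: [2.3, 0.1, 5.3]
opening: 0.0328
{'t': 10.525, 'position': [0.5326, 0.247, 0.2056], 'contact_force': [2.2871, 0.0705, 5.3304], 'wrist_torque': [0.2785, -0.4629, -0.0689], 'opening': 0.0328} j6 -0.982
tool fx -2.20 fy 0.62  yawx 166.15
t: 10.9
position: [0.5326, 0.247, 0.2056]
tool_rot: [0.0, 0.103, 0.995, 0.0]
contact_force: [3.3, 0.4, 5.4]
opening: 0.0328
{'t': 10.9, 'position': [0.5326, 0.247, 0.2056], 'contact_force': [3.28, 0.4413, 5.4316], 'wrist_torque': [0.1852, -0.7216, -0.043], 'opening': 0.0328} j6 -1.017
tool fx -3.12 fy 1.10  yawx 168.18
```

```bash
python3 -m crank '[[[1,-0.04,0,-0.03,0],[1,-0.04,0,0.03,0],[1,-0.04,0,0.03,0],[1,-0.04,0,0.03,0]]]'; python3 st.py
for i in 1 ; do python3 -m crank '[[[1,0,0,0,1],[1,0,0,0,1.5],[1,0,0,0,1.5]]]' >/dev/null; python3 st.py; done
python3 -m crank '[[[1,0,0,0,1],[1,0,0,0,1.5],[1,0,0,0,1.5]]]' >/dev/null; python3 st.py
python3 - <<'E'
from h import *
b=snap('side','s4.png')
B=cv2.resize(b['img'][225:325,140:260],(792,660),interpolation=2);cv2.imwrite('pics/c5.png',B[:600,:,::-1])
E
```

```text
t: 11.4
position: [0.5329, 0.247, 0.2055]
tool_rot: [0.0, 0.103, 0.995, 0.0]
contact_force: [2.6, 0.5, 6.4]
opening: 0.0329
{'t': 11.4, 'position': [0.5329, 0.247, 0.2055], 'contact_force': [2.5571, 0.5249, 6.4205], 'wrist_torque': [0.2492, -0.5019, -0.0591], 'opening': 0.0329} j6 -1.018
tool fx -2.40 fy 1.04  yawx 168.17
{'t': 11.775, 'position': [0.5328, 0.247, 0.2055], 'contact_force': [1.9678, 0.0454, 7.2731], 'wrist_torque': [0.2133, -0.4601, -0.0645], 'opening': 0.0331} j6 -0.991
tool fx -1.90 fy 0.50  yawx 166.67
{'t': 12.15, 'position': [0.5328, 0.2471, 0.2054], 'contact_force': [1.7374, 1.0013, 7.7194], 'wrist_torque': [0.2263, -0.3766, -0.039], 'opening': 0.033} j6 -0.965
tool fx -1.42 fy 1.41  yawx 165.17
```

View pics/c5.png

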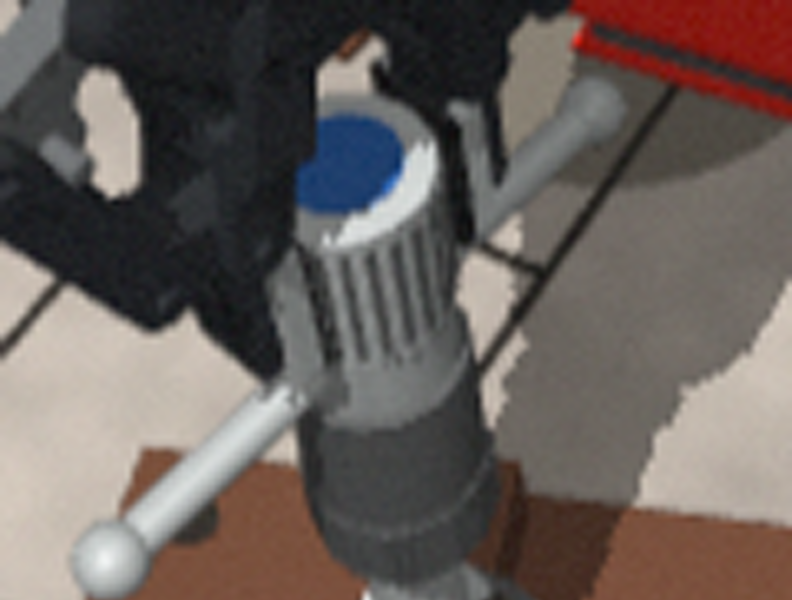

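```bash
python3 - <<'E'
from h import *
b=load('s4.png')
ang=lambda d:np.degrees(np.arctan2(d[1],d[0]))%90
P=[onz(b,140+x/6.6,225+y/6.6,.1875)[:2] for x,y in((110,560),(595,107))];d=P[1]-P[0];print('wrench',ang(d),np.linalg.norm(d),sum(P)/2)
# balls at first top view, t0: refine by bright mask ends (z .087)
a=load('t0.png');b0=load('s0.png')
for n,c,box in(('t0',a,(305,210,385,250)),('s0',b0,(300,125,365,185))):
    x0,y0,x1,y1=box;o=cv2.resize(c['img'][y0:y1,x0:x1],None,fx=5,fy=5,interpolation=2);cv2.imwrite('pics/w_%s.png'%n,o[:,:,::-1])
A=cv2.imread('pics/w_t0.png');print(A.shape)
B=cv2.resize(b0['img'][292:318,187:215],None,fx=14,fy=14,interpolation=cv2.INTER_LANCZOS4)[:,:,::-1]
T=cv2.resize(a['img'][198:216,130:146],None,fx=20,fy=20,interpolation=cv2.INTER_LANCZOS4)[:,:,::-1]
o=np.zeros((600,800,3),np.uint8);o[:200,:400]=A;o[200:200+B.shape[0],:B.shape[1]]=B;o[:T.shape[0],420:420+T.shape[1]]=T;cv2.imwrite('pics/c6.png',o)
E
```

```text
wrench 78.49357206671466 0.12412551149283674 [0.53213517 0.24626605]
(200, 400, 3)
```

View pics/c6.png

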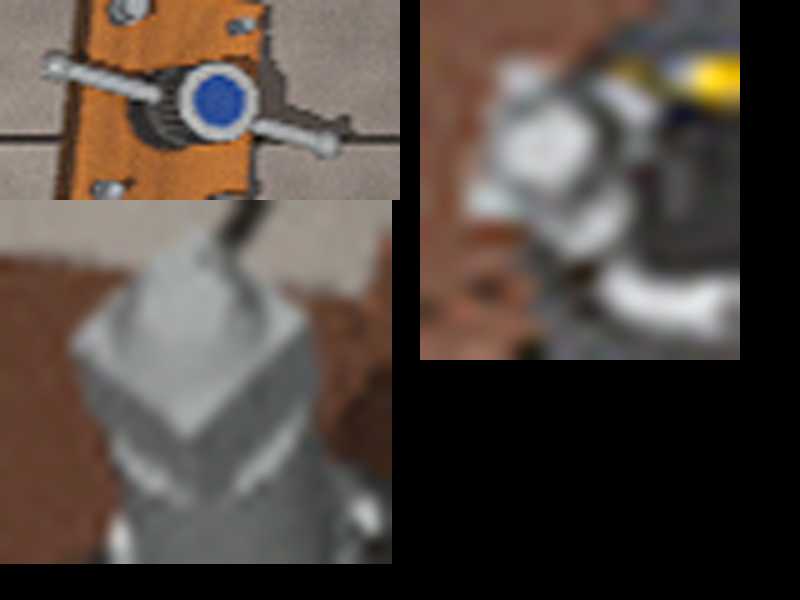

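```bash
python3 - <<'E'
from h import *
a=load('t0.png');b=load('s0.png')
ang=lambda d:np.degrees(np.arctan2(d[1],d[0]))%90
L,N,R=[onz(b,187+x/14,292+y/14,.1237)[:2] for x,y in((75,142),(185,232),(308,122))]
print('tap side',ang(N-L),ang(R-N),ang(R-L)-45,(L+R)/2)
P=[onz(a,130+x/20,198+y/20,.1237)[:2] for x,y in((100,60),(55,200),(165,250),(225,105))]
print('tap top',[ang(P[i]-P[i-1]) for i in range(4)],np.mean(P,0),[np.linalg.norm(P[i]-P[i-1]) for i in range(4)])
Q=[onz(a,305+x/5,210+y/5,.087)[:2] for x,y in((57,65),(325,140))];d=Q[0]-Q[1];print('bar',ang(d),np.linalg.norm(d))
# yaw implied by yellow pixel direction (on thread r~.015/z~.075?) 
for z,ax in((.076,(.5329,.2473)),(.09,(.5329,.2473)),(.1,(.5329,.2473))):
    X=onz(a,144.4,201.7,z)[:2]-ax;print(z,np.linalg.norm(X),np.degrees(np.arctan2(X[1],X[0])))
E
python3 -m crank '[[[1,0.01,0.03,0,0.7],[1,-0.01,0.03,0,1.5],[1,-0.01,0.03,0,1.5]]]' >/dev/null; python3 st.py
python3 -m crank '[[[1,0,0.0,0,0.7],[1,0,0.0,0,1.5],[1,0,0.0,0,1.5]]]' >/dev/null; python3 st.py
```

```text
tap side 77.49294784880445 74.31520281825988 -13.0559976332828 [0.53330737 0.24829031]
tap top [np.float64(70.44044449663284), np.float64(75.25772377422913), np.float64(65.94348730050396), np.float64(70.34771342351948)] [0.5322825  0.24730942] [np.float64(0.014166189521678337), np.float64(0.015384200963665834), np.float64(0.012887477422758685), np.float64(0.016340336398789776)]
bar 74.48114867422454 0.12360496577904556
0.076 0.013571327325152188 -7.814625018010372
0.09 0.013182652255224078 -26.30353171828985
0.1 0.013753332518493115 -39.21924503775218
{'t': 12.575, 'position': [0.5325, 0.2475, 0.2041], 'contact_force': [3.7114, 3.6393, -2.7443], 'wrist_torque': [0.9067, -0.9991, 0.0098], 'opening': 0.0329} j6 -0.939
tool fx -2.54 fy 4.54  yawx 163.69
{'t': 12.95, 'position': [0.5324, 0.2476, 0.204], 'contact_force': [3.0309, 4.305, -1.6582], 'wrist_torque': [1.0079, -0.8973, 0.0819], 'opening': 0.0332} j6 -0.913
tool fx -1.57 fy 5.03  yawx 162.20
```

It dropped at tool yaw 163.7°, so the socket is finding the square. I'll relieve the sideways force and lower it.

```bash
python3 -m crank '[[[1,-0.03,0.05,0,-1],[1,-0.03,0.05,0,-1],[1,-0.03,0.05,0.1,-1],[1,-0.03,0.05,0.1,-1]]]' >/dev/null; python3 st.py
python3 -m crank '[[[1,0,0.0,0.1,0],[1,0,0.0,0.2,0],[1,0,0,0.2,0]]]' >/dev/null; python3 st.py
```

```text
{'t': 13.45, 'position': [0.5329, 0.2476, 0.2035], 'contact_force': [2.0635, 3.1316, -5.1385], 'wrist_torque': [0.7481, -0.578, 0.0212], 'opening': 0.0333} j6 -0.93
tool fx -1.07 fy 3.59  yawx 163.18
{'t': 13.825, 'position': [0.5331, 0.2476, 0.2017], 'contact_force': [1.981, 2.5527, -4.4173], 'wrist_torque': [0.7094, -0.4406, 0.0499], 'opening': 0.0331} j6 -0.93
tool fx -1.16 fy 3.02  yawx 163.19
```

```bash
python3 -m crank '[[[1,-0.01,0.03,0.1,0],[1,-0.01,0.03,0.25,0],[1,-0.01,0.03,0.4,0],[1,-0.01,0.03,0.4,0]]]' >/dev/null; python3 st.py
python3 -m crank '[[[1,0,0.02,0.1,0],[1,0,0.02,0.2,0],[1,0,0.02,0.35,0],[1,0,0.02,0.35,0]]]' >/dev/null; python3 st.py
```

```text
{'t': 14.325, 'position': [0.5332, 0.2478, 0.1976], 'contact_force': [1.3366, 1.8251, -6.3388], 'wrist_torque': [0.4266, -0.3821, -0.0433], 'opening': 0.0334} j6 -0.929
tool fx -0.75 fy 2.13  yawx 163.19
{'t': 14.825, 'position': [0.5333, 0.2479, 0.1941], 'contact_force': [0.8978, 0.9111, -6.0745], 'wrist_torque': [0.1785, -0.2912, 0.0031], 'opening': 0.0331} j6 -0.929
tool fx -0.60 fy 1.13  yawx 163.18
```

```bash
python3 -m crank '[[[0.4,0,0.01,0,0],[0.4,0,0.01,0,0],[0.3,0,0.01,0,-8],[0.3,0,0.01,0,-18],[0.3,0,0.01,0,-28],[0.3,0,0.01,0,-38],[0.3,0,0.01,0,-48],[0.3,0,0.01,0,-58],[0.3,0,0.01,0,-68],[0.3,0,0.01,0,-78],[0.3,0,0.01,0,-86],[0.3,0,0.01,0,-86]]]' >/dev/null; python3 st.py
python3 - <<'E'
from h import *
b=snap('side','s5.png')
B=cv2.resize(b['img'][220:345,130:280],(720,600),interpolation=2);cv2.imwrite('pics/c7.png',B[:,:,::-1])
E
```

```text
{'t': 16.325, 'position': [0.5337, 0.2482, 0.195], 'contact_force': [0.8826, -0.0541, 0.6776], 'wrist_torque': [0.0088, -0.0354, 0.0124], 'opening': 0.0596} j6 -2.429
tool fx -0.26 fy -0.84  yawx 249.14
```

View pics/c7.png

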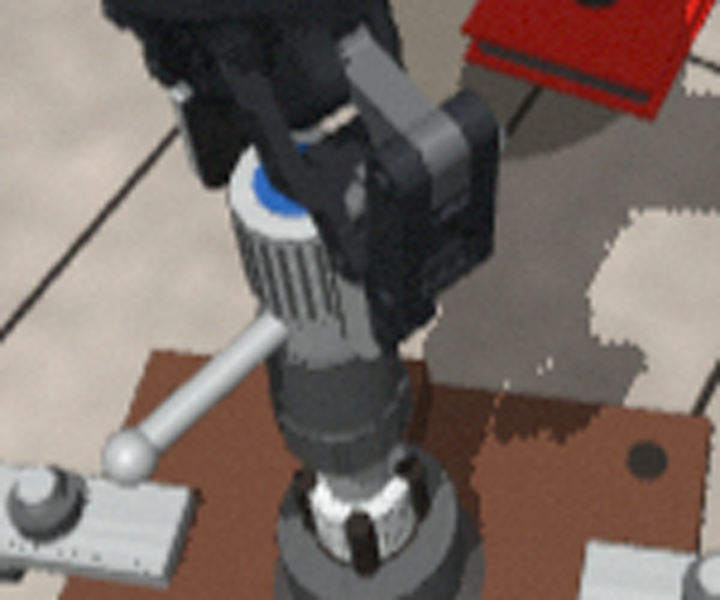

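The wrench looks fully down, with its lower end just above the tap's thread and the square hidden. I'll grip again in the wound-back yaw and zero the sideways force.

```bash
python3 -m crank '[[[0.6,0,0,0,0],[0.6,0,0,0,0],[1,0,0,0,0],[1,0,0,0,0],[1,0,0,0,0],[1,0,0,0,0],[1,0,0,0,0]]]' 40 >/dev/null; python3 st.py
```

```text
{'t': 17.25, 'position': [0.5337, 0.2482, 0.1947], 'contact_force': [0.3152, -0.7292, 4.0297], 'wrist_torque': [-0.1081, -0.0934, 0.0233], 'opening': 0.0331} j6 -2.43
tool fx 0.57 fy -0.55  yawx 249.18
```

```bash
python3 -m crank '[[[1,0,0,-0.03,3],[1,0,0,-0.03,8],[1,0,0,-0.03,14],[1,0,0,-0.02,20]]]' >/dev/null; python3 st.py
python3 -m crank '[[[1,0,0,0.01,9],[1,0,0,0.02,18],[1,0,0,0.03,27],[1,0,0,0.035,36],[1,0,0,0.045,45],[1,0,0,0.05,54],[1,0,0,0.06,63],[1,0,0,0.07,72],[1,0,0,0.08,80]]]' >/dev/null; python3 st.py
```

```text
{'t': 17.75, 'position': [0.5336, 0.2484, 0.1946], 'contact_force': [1.2135, 0.9303, 0.9758], 'wrist_torque': [0.1754, -0.1649, 0.1277], 'opening': 0.0329} j6 -2.078
tool fx -1.50 fy -0.31  yawx 229.00
{'t': 18.875, 'position': [0.5337, 0.2493, 0.1938], 'contact_force': [2.6268, 4.5929, -0.3778], 'wrist_torque': [0.9851, -0.6152, 0.1237], 'opening': 0.0325} j6 -0.68
tool fx 0.12 fy 5.29  yawx 148.94
```

```bash
python3 -m crank '[[[1,0,0,0,0],[1,0,0,0,0]]]' >/dev/null; python3 st.py;  python3 -m crank '[[[1,0,0.04,0,0],[1,0,0.04,0,0],[1,0,0.04,0,0]]]' >/dev/null; python3 st.py
```

```text
{'t': 19.125, 'position': [0.5337, 0.2492, 0.1939], 'contact_force': [3.2436, 5.6441, -0.3212], 'wrist_torque': [1.1735, -0.527, 0.0292], 'opening': 0.0329} j6 -0.688
tool fx 0.08 fy 6.51  yawx 149.39
{'t': 19.5, 'position': [0.5338, 0.2492, 0.1939], 'contact_force': [2.7334, 5.2721, -1.155], 'wrist_torque': [1.1912, -0.53, 0.0826], 'opening': 0.0331} j6 -0.686
tool fx 0.34 fy 5.93  yawx 149.30
```

```bash
python3 -m crank '[[[0.5,0,0,0,0],[0.5,0,0,0,0],[0.5,0,0,0,0]]]' >/dev/null; python3 st.py;  python3 -m crank '[[[1,0,0,0,0],[1,0,0,0,0],[1,0,0,0,0],[1,0,0,0,0],[1,0,0,0,0]]]' >/dev/null; python3 st.py
```

```text
{'t': 19.875, 'position': [0.5335, 0.2482, 0.1937], 'contact_force': [-0.0445, -0.5503, 0.2973], 'wrist_torque': [0.0153, -0.013, -0.0237], 'opening': 0.0426} j6 -0.685
tool fx -0.24 fy -0.50  yawx 149.19
{'t': 20.5, 'position': [0.5337, 0.2485, 0.194], 'contact_force': [0.2147, 0.2312, 1.1975], 'wrist_torque': [-0.0438, 0.056, 0.0737], 'opening': 0.0327} j6 -0.684
tool fx -0.07 fy 0.31  yawx 149.19
```

```bash
python3 -m crank '[[[1,0,0,0.01,9],[1,0,0,0.02,18],[1,0,0,0.03,27],[1,0,0,0.035,36],[1,0,0,0.045,45],[1,0,0,0.05,54],[1,0,0,0.06,63],[1,0,0,0.07,72],[1,0,0,0.08,80],[1,0,0,0.08,84],[1,0,0,0.08,84]]]' >/dev/null; python3 st.py
python3 - <<'E'
from h import *
b=snap('side','s6.png')
B=cv2.resize(b['img'][200:345,110:290],(745,600),interpolation=2);cv2.imwrite('pics/c8.png',B[:,:,::-1])
E
```

```text
{'t': 21.875, 'position': [0.5338, 0.2491, 0.1932], 'contact_force': [0.7965, 2.9985, -0.8419], 'wrist_torque': [0.6319, -0.1647, 0.1095], 'opening': 0.0333} j6 0.781
tool fx 3.06 fy -0.53  yawx 65.24
```

View pics/c8.png

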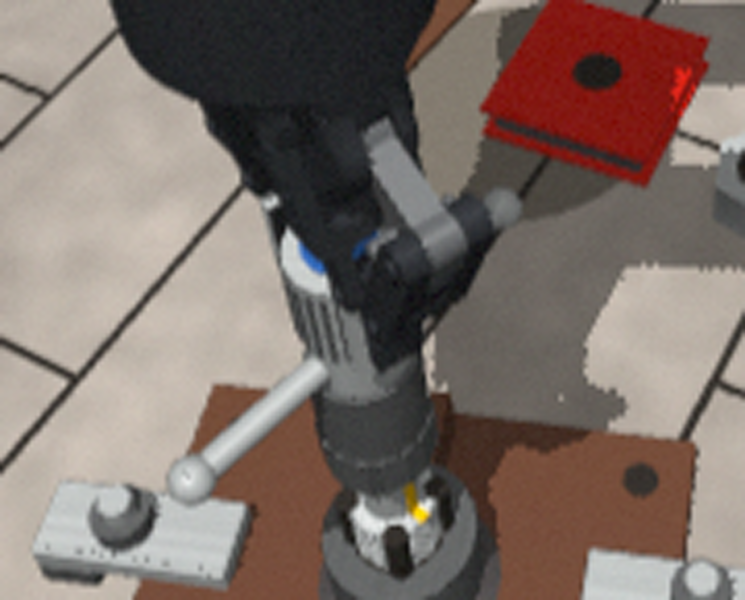

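The yellow line now faces the side camera, where at the start it faced away, so half a turn is done. Next comes the quarter turn back.

```bash
python3 -m crank '[[[1,0,0,-0.01,-9],[1,0,0,-0.02,-18],[1,0,0,-0.03,-27],[1,0,0,-0.035,-36],[1,0,0,-0.045,-45],[1,0,0,-0.05,-54],[1,0,0,-0.06,-63],[1,0,0,-0.07,-72],[1,0,0,-0.08,-81],[1,0,0,-0.09,-90],[1,0,0,-0.09,-96],[1,0,0,-0.09,-96]]]' >/dev/null; python3 st.py
python3 -m crank '[[[1,0,0,0,0],[1,0,0,0,0]]]' >/dev/null; python3 st.py
```

```text
{'t': 23.425, 'position': [0.5339, 0.2484, 0.194], 'contact_force': [2.0057, 0.8384, 1.6914], 'wrist_torque': [0.2048, -0.1859, -0.0905], 'opening': 0.0331} j6 -0.894
tool fx -1.63 fy 1.44  yawx 161.21
{'t': 23.675, 'position': [0.5338, 0.2484, 0.194], 'contact_force': [2.0819, 0.3617, 1.2273], 'wrist_torque': [0.0983, -0.2672, -0.0416], 'opening': 0.0331} j6 -0.893
tool fx -1.85 fy 1.02  yawx 161.12
```

```bash
python3 -m crank '[[[1,-0.02,0.01,0.01,9],[1,-0.02,0.01,0.02,18],[1,-0.02,0.01,0.03,27],[1,-0.02,0.01,0.035,36],[1,-0.02,0.01,0.045,45],[1,-0.02,0.01,0.05,54],[1,-0.02,0.01,0.06,63],[1,-0.02,0.01,0.07,72],[1,-0.02,0.01,0.08,81],[1,-0.02,0.01,0.09,90],[1,-0.02,0.01,0.09,96],[1,-0.02,0.01,0.09,96]]]' >/dev/null; python3 st.py
python3 -m crank '[[[0.5,0,0,0,0],[0.5,0,0,0,0],[0.5,0,0,0,0],[1,0,0,0,0],[1,0,0,0,0],[1,0,0,0,0],[1,0,0,0,0],[1,0,0,0,0]]]' >/dev/null; python3 st.py
```

```text
{'t': 25.175, 'position': [0.5338, 0.249, 0.1932], 'contact_force': [-0.0279, 3.6185, 1.0521], 'wrist_torque': [0.6746, -0.0235, 0.1051], 'opening': 0.0332} j6 0.781
tool fx 3.27 fy -1.54  yawx 65.22
{'t': 26.175, 'position': [0.534, 0.2485, 0.1931], 'contact_force': [0.7183, -1.2377, 0.3808], 'wrist_torque': [-0.2375, -0.14, 0.0421], 'opening': 0.0331} j6 0.782
tool fx -0.82 fy 1.17  yawx 65.19
```

```bash
python3 -m crank '[[[1,0,0,0.01,9],[1,0,0,0.02,18],[1,0,0,0.03,27],[1,0,0,0.035,36],[1,0,0,0.045,45],[1,0,0,0.05,54],[1,0,0,0.06,63],[1,0,0,0.07,72],[1,0,0,0.08,81],[1,0,0,0.09,90],[1,0,0,0.09,90]]]' >/dev/null; python3 st.py
python3 -m crank '[[[1,0,0,0,0],[1,0,0,0,0]]]' >/dev/null; python3 st.py
```

```text
{'t': 27.55, 'position': [0.5339, 0.2492, 0.1923], 'contact_force': [0.4834, 2.6189, 0.5459], 'wrist_torque': [0.573, -0.074, 0.0545], 'opening': 0.0329} j6 2.352
tool fx -0.66 fy -2.58  yawx -24.73
{'t': 27.8, 'position': [0.5339, 0.2491, 0.1923], 'contact_force': [0.4043, 4.4833, 0.7457], 'wrist_torque': [0.9541, -0.115, -0.0315], 'opening': 0.0332} j6 2.351
tool fx -1.50 fy -4.24  yawx -24.68
```

```bash
python3 -m crank '[[[1,0,0,-0.01,-9],[1,0,0,-0.02,-18],[1,0,0,-0.03,-27],[1,0,0,-0.035,-36],[1,0,0,-0.045,-45],[1,0,0,-0.05,-54],[1,0,0,-0.06,-63],[1,0,0,-0.07,-72],[1,0,0,-0.08,-81],[1,0,0,-0.09,-90],[1,0,0,-0.09,-96],[1,0,0,-0.09,-96]]]' >/dev/null; python3 st.py
python3 -m crank '[[[0.5,0,0,0,0],[0.5,0,0,0,0],[0.4,0,0,0,0],[0.4,0,0,0,-10],[0.4,0,0,0,-20],[0.4,0,0,0,-30],[0.4,0,0,0,-40],[0.4,0,0,0,-50],[0.4,0,0,0,-60],[0.4,0,0,0,-70],[0.4,0,0,0,-80],[0.4,0,0,0,-90]]]' >/dev/null; python3 st.py
```

```text
{'t': 29.3, 'position': [0.5341, 0.2482, 0.1932], 'contact_force': [1.1605, 0.5828, 1.3321], 'wrist_torque': [0.0763, -0.191, -0.0768], 'opening': 0.0329} j6 0.677
tool fx 0.93 fy 0.91  yawx 71.19
{'t': 30.8, 'position': [0.5338, 0.2485, 0.193], 'contact_force': [0.0054, -0.4994, -0.6526], 'wrist_torque': [0.014, 0.029, -0.0004], 'opening': 0.0514} j6 -0.899
tool fx -0.16 fy -0.47  yawx 161.49
```

```bash
python3 -m crank '[[[1,0,0,0,0],[1,0,0,0,0],[1,0,0,0,0],[1,0,0,0,0],[1,0,0,0,0],[1,0,0,0,0]]]' >/dev/null; python3 st.py
python3 -m crank '[[[1,0,0,0.01,9],[1,0,0,0.02,18],[1,0,0,0.03,27],[1,0,0,0.035,36],[1,0,0,0.045,45],[1,0,0,0.05,54],[1,0,0,0.06,63],[1,0,0,0.07,72],[1,0,0,0.08,81],[1,0,0,0.09,90],[1,0,0,0.09,90]]]' >/dev/null; python3 st.py
python3 -m crank '[[[0.5,0,0,0,0],[0.5,0,0,0,0],[0.5,0,0,0,0],[1,0,0,0,0],[1,0,0,0,0],[1,0,0,0,0],[1,0,0,0,0],[1,0,0,0,0]]]' >/dev/null; python3 st.py
```

```text
{'t': 31.55, 'position': [0.534, 0.2486, 0.1932], 'contact_force': [0.6739, 1.0432, 1.6763], 'wrist_torque': [0.0953, 0.0351, 0.0013], 'opening': 0.033} j6 -0.894
tool fx -0.30 fy 1.20  yawx 161.17
{'t': 32.925, 'position': [0.5341, 0.249, 0.1925], 'contact_force': [0.8497, 3.4957, 2.9728], 'wrist_torque': [0.5897, 0.0157, 0.0252], 'opening': 0.0328} j6 0.676
tool fx 3.58 fy -0.32  yawx 71.25
{'t': 33.925, 'position': [0.534, 0.2485, 0.1922], 'contact_force': [0.5018, -1.2241, 0.4735], 'wrist_torque': [-0.1604, -0.117, -0.0458], 'opening': 0.0329} j6 0.677
tool fx -1.00 fy 0.87  yawx 71.19
```

```bash
python3 -m crank '[[[1,0,0,0.01,8],[1,0,0,0.02,16],[1,0,0,0.02,24],[1,0,0,0.03,32],[1,0,0,0.04,40]]]' >/dev/null; python3 st.py
python3 -m crank '[[[1,0,0,0,2.5],[1,0,0,0,5]]]' >/dev/null; python3 st.py
python3 -m crank '[[[1,0,0,0,2],[1,0,0,0,4]]]' >/dev/null; python3 st.py
python3 - <<'E'
from h import *
b=snap('side','s7.png')
B=cv2.resize(b['img'][200:345,110:290],(745,600),interpolation=2);cv2.imwrite('pics/c9.png',B[:,:,::-1])
E
```

```text
{'t': 34.55, 'position': [0.5338, 0.2488, 0.1918], 'contact_force': [-0.7692, 0.8851, 0.5433], 'wrist_torque': [0.0586, 0.0702, 0.123], 'opening': 0.0328} j6 1.38
tool fx -0.20 fy -1.15  yawx 30.95
{'t': 34.8, 'position': [0.5337, 0.2489, 0.1918], 'contact_force': [-0.4289, 1.1399, 0.7405], 'wrist_torque': [0.1308, 0.0335, 0.1691], 'opening': 0.0325} j6 1.464
tool fx 0.12 fy -1.21  yawx 26.13
{'t': 35.05, 'position': [0.5338, 0.2489, 0.1918], 'contact_force': [-0.4332, 1.5954, 0.8626], 'wrist_torque': [0.407, 0.1801, 0.0672], 'opening': 0.0331} j6 1.534
tool fx 0.20 fy -1.64  yawx 22.11
```

View pics/c9.png

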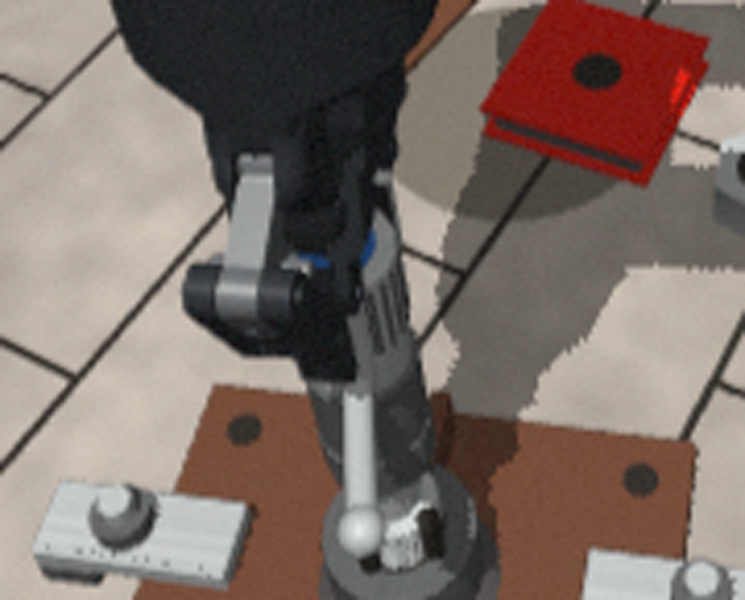

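```bash
python3 - <<'E'
from h import *
b=load('s7.png');a=load('t0.png')
i=b['img'][315:340,185:212].astype(int)
X=onz(b,110+360/4.139,200+530/4.139,.171)
for ax in((.534,.2485),(.5325,.2475)):
    d=X[:2]-ax;print(X,np.linalg.norm(d),np.degrees(np.arctan2(d[1],d[0])))
# foot yaw: bolts of clamps in side (z~.04) : s0 (139,325),(279,343)
p=[onz(load('s0.png'),*q,.045)[:2] for q in((139,324),(279,342))];d=p[0]-p[1];print('foot side',np.degrees(np.arctan2(d[1],d[0])),np.linalg.norm(d))
p=[onz(a,*q,.045)[:2] for q in((162,253),(137.5,168))];d=p[1]-p[0];print('foot top',np.degrees(np.arctan2(d[1],d[0])),np.linalg.norm(d))
E
```

```text
[0.49862193 0.29890209 0.171     ] 0.061579042367899496 125.06566348074647
[0.49862193 0.29890209 0.171     ] 0.061562150796468755 123.38806739566851
foot side 18.99380243605215 0.20977368088248538
foot top 18.371783313125665 0.20885853744346708
```

```bash
python3 -m crank '[[[1,0,0,0,3],[1,0,0,0.01,6]]]' >/dev/null; python3 st.py
python3 -m crank '[[[1,0,0,0,1.5],[1,0,0,0.01,3]]]' >/dev/null; python3 st.py
python3 -m crank '[[[1,0,0,0,1],[1,0,0,0,2]]]' >/dev/null; python3 st.py
```

```text
{'t': 35.35, 'position': [0.5338, 0.2489, 0.1917], 'contact_force': [-1.2569, 3.1277, 0.6487], 'wrist_torque': [0.5176, 0.2212, 0.0734], 'opening': 0.0332} j6 1.639
tool fx -0.34 fy -3.35  yawx 16.10
{'t': 35.6, 'position': [0.5338, 0.2489, 0.1917], 'contact_force': [-1.1708, 3.3124, 0.8898], 'wrist_torque': [0.7129, 0.3505, 0.1218], 'opening': 0.0328} j6 1.69
tool fx -0.39 fy -3.49  yawx 13.15
{'t': 35.85, 'position': [0.5339, 0.2488, 0.1916], 'contact_force': [-1.6098, 4.5833, 0.8823], 'wrist_torque': [0.8986, 0.2808, 0.0771], 'opening': 0.0327} j6 1.725
tool fx -0.69 fy -4.81  yawx 11.15
```

```bash
python3 -m crank '[[[1,0,0,0,1],[1,0,0,0,2]]]' >/dev/null; python3 st.py
python3 -m crank '[[[1,0,0,0,1],[1,0,0,0,1]]]' >/dev/null; python3 st.py
```

```text
{'t': 36.1, 'position': [0.5339, 0.2488, 0.1916], 'contact_force': [-1.2266, 4.7337, 1.7065], 'wrist_torque': [1.1102, 0.3423, 0.102], 'opening': 0.0329} j6 1.76
tool fx -0.46 fy -4.87  yawx 9.13
{'t': 36.35, 'position': [0.5339, 0.2488, 0.1916], 'contact_force': [-1.4223, 5.542, 0.5902], 'wrist_torque': [1.1231, 0.3125, 0.1163], 'opening': 0.0331} j6 1.777
tool fx -0.62 fy -5.69  yawx 8.15
```

The sideways force is building up, so I'll release and regrip to relieve it before feeling for the bottom.

```bash
python3 -m crank '[[[0.5,0,0,0,0],[0.5,0,0,0,0],[0.5,0,0,0,0],[1,0,0,0,0],[1,0,0,0,0],[1,0,0,0,0],[1,0,0,0,0],[1,0,0,0,0]]]' >/dev/null; python3 st.py
python3 -m crank '[[[1,0,0,0,0.5],[1,0,0,0,1],[1,0,0,0,1.5]]]' >/dev/null; python3 st.py
python3 -m crank '[[[1,0,0,0,0.5],[1,0,0,0,1],[1,0,0,0,1.5]]]' >/dev/null; python3 st.py
```

```text
{'t': 37.35, 'position': [0.534, 0.2485, 0.1918], 'contact_force': [1.0981, -0.9201, 2.6425], 'wrist_torque': [-0.2637, -0.0288, -0.0318], 'opening': 0.033} j6 1.777
tool fx 0.96 fy 1.07  yawx 8.19
{'t': 37.725, 'position': [0.534, 0.2486, 0.1917], 'contact_force': [-0.4003, -1.9294, 3.4839], 'wrist_torque': [-0.2513, -0.0382, 0.0255], 'opening': 0.0334} j6 1.803
tool fx -0.62 fy 1.87  yawx 6.65
{'t': 38.1, 'position': [0.534, 0.2486, 0.1917], 'contact_force': [0.2006, -0.4552, 3.8378], 'wrist_torque': [-0.1958, 0.0248, 0.0536], 'opening': 0.033} j6 1.829
tool fx 0.16 fy 0.47  yawx 5.16
```

```bash
for i in 1; do python3 -m crank '[[[1,0,0,-0.02,0.5],[1,0,0,-0.02,1],[1,0,0,-0.02,1.5]]]' >/dev/null; python3 st.py; done
python3 -m crank '[[[1,0,0,0,0.5],[1,0,0,0,1],[1,0,0,0,1.5]]]' >/dev/null; python3 st.py
```

```text
{'t': 38.475, 'position': [0.5339, 0.2486, 0.1917], 'contact_force': [0.1225, 0.1646, 2.4981], 'wrist_torque': [-0.1672, -0.0288, 0.0813], 'opening': 0.0328} j6 1.856
tool fx 0.13 fy -0.16  yawx 3.66
{'t': 38.85, 'position': [0.5339, 0.2486, 0.1917], 'contact_force': [0.3085, -0.2847, 1.1866], 'wrist_torque': [-0.0257, -0.0333, 0.0902], 'opening': 0.0332} j6 1.882
tool fx 0.30 fy 0.30  yawx 2.16
```

```bash
python3 -m crank '[[[1,0,0,0,0.5],[1,0,0,0,1],[1,0,0,0,1]]]' >/dev/null; python3 st.py
```

```text
{'t': 39.225, 'position': [0.5339, 0.2486, 0.1917], 'contact_force': [0.9115, -0.3964, 1.5344], 'wrist_torque': [0.0241, -0.0242, 0.1344], 'opening': 0.0331} j6 1.899
tool fx 0.90 fy 0.42  yawx 1.18
```

```bash
python3 -m crank '[[[1,0,0,0,0.5],[1,0,0,0,1],[1,0,0,0,1]]]' >/dev/null; python3 st.py
python3 -m crank '[[[1,0,0,0,0.5],[1,0,0,0,1],[1,0,0,0,1]]]' >/dev/null; python3 st.py
```

```text
{'t': 39.6, 'position': [0.5339, 0.2486, 0.1917], 'contact_force': [-0.6762, 0.6336, 0.7535], 'wrist_torque': [0.1203, -0.0378, 0.0872], 'opening': 0.0331} j6 1.916
tool fx -0.67 fy -0.64  yawx 0.18
{'t': 39.975, 'position': [0.5339, 0.2485, 0.1917], 'contact_force': [-0.326, 0.4751, 0.2143], 'wrist_torque': [0.1282, -0.0871, 0.0913], 'opening': 0.0327} j6 1.934
tool fx -0.33 fy -0.47  yawx -0.82
```

```bash
python3 - <<'E'
from h import *
b=snap('side','s8.png')
def ball(c,g):
    i=cv2.cvtColor(c['img'],cv2.COLOR_RGB2GRAY);u,v=g
    w=i[v-12:v+13,u-14:u+15];r=cv2.HoughCircles(cv2.resize(w,None,fx=6,fy=6,interpolation=2),cv2.HOUGH_GRADIENT,1,200,param1=80,param2=10,minRadius=15,maxRadius=45)
    return None if r is None else (u-14+r[0,0,0]/6,v-12+r[0,0,1]/6,r[0,0,2]/6)
for f,g in(('s7.png',(197,328)),('s8.png',(208,331))):
    c=load(f);p=ball(c,g);print(p)
    if p:
        X=onz(c,p[0],p[1],.171);d=X[:2]-[.5335,.248];print(np.linalg.norm(d),np.degrees(np.arctan2(d[1],d[0])))
E
```

```text
(np.float32(206.58333), np.float32(332.25), np.float32(5.4500003))
0.06893117274007518 133.19726524609052
(np.float32(204.91667), np.float32(331.41666), np.float32(6.2333336))
0.06746073303664751 131.8385691490649
```

```bash
python3 - <<'E'
from h import *
for f in('s7.png','s8.png'):
    c=load(f)
    for y in(95,100,105,110,124):
        t=np.radians(y);print(y,proj(c,(.5335+.062*np.cos(t),.248+.062*np.sin(t),.171)).round(1),end=' ')
    i=cv2.cvtColor(c['img'],cv2.COLOR_RGB2GRAY)
    print();print(i[316:342:2,186:226:2])
E
```

```text
95 [169.7 325.2] 100 [174.  326.6] 105 [178.5 327.7] 110 [183.1 328.5] 124 [196.6 328.3] 
[[ 89  87  88  65 178 201 188 120  62  61  47  46  65 110 109  60  61  61
   50  53]
 [ 89  88  86  91 179 196 188 126  63  65  70  88  87 112 114  67  57  61
   59  53]
 [ 89  90  91 102 176 199 188 130  84 104  91  99  84 114 114  66  61  61
   59  62]
 [ 86  86 103 101 163 159 151 124 125 123 120 110 175 170  87  72  60  60
   57  79]
 [ 89  91 104 105 175 187 184 159 106 123 120 155 170  51  31  69  57  54
   60  99]
 [ 89  96 103 155 201 219 209 178 125 179 210 216 173  51  29  30  56  59
   57 106]
 [ 87  99 101 165 204 234 211 182 128 207 216 216 141  38  31  29  58  59
   55 101]
 [ 89 101 101 152 190 201 193 168 106 172 130 151 133  42  29  28  56  61
   60  65]
 [ 87  98 105 108 154 166 157 121 140 159 145 131 108  59  26  25  58  57
   65  48]
 [ 88  87 107 103 102 121  74  30 142 176 153 144 140  85  38  28  59  59
   62  44]
 [ 86  73 103 103 104 103  31  31  79 159 138 124 101  89 103  89  60  60
   51  45]
 [ 88  75  97 103 101 105  68  65  92  78  78  90 104 105 105 103  85  60
 
[... 591 characters left out ...]
  80 105
  105 105]
 [ 92 100 102  94  50  50 118 201 117 110 112  70  51  55  95 110 103 108
  105 107]
 [ 91 104 104 107  47  49 186 182 123 117 116  58  48  51 103  72 103 107
  105 104]
 [ 91 105 104 107  38  33 103 106 104 108 106  63  40  32  59  46 107 107
  106  89]
 [ 94 105 106 104  51  34  56 140  96 101 101  79  28  32  32  92 106 109
  109  63]
 [ 91  90 107 106  85  33  26 166 105  99 108 104  28  34  26 103 106 100
  110  50]
 [ 90  76 107 104 106  71  75  82 107  88  97  90  42  36  53 105 107 106
   69  48]
 [ 91  77 100 105 105 105 108 108  93  81  81  77 107  88 111 107 109  94
   54  48]
 [ 91  79  58 106 108 109 105 109 106 107 104 109 107 108 107 109  87  56
   52  47]]
```

```bash
python3 - <<'E'
from h import *
for f,bx in(('s7.png',(188,318,208,340)),('s8.png',(160,314,192,338))):
    c=load(f);x0,y0,x1,y1=bx
    g=cv2.cvtColor(c['img'],cv2.COLOR_RGB2GRAY)[y0:y1,x0:x1]
    r=cv2.HoughCircles(cv2.resize(g,None,fx=8,fy=8,interpolation=2),cv2.HOUGH_GRADIENT,1,500,param1=80,param2=8,minRadius=30,maxRadius=50)
    u,v=x0+r[0,0,0]/8,y0+r[0,0,1]/8;X=onz(c,u,v,.171);d=X[:2]-[.5335,.248]
    print(u,v,r[0,0,2]/8,np.linalg.norm(d),np.degrees(np.arctan2(d[1],d[0])))
print(g[::2,::2])
E
```

```text
199.5625 338.8125 5.3625 0.07464904554820764 126.43462653668402
179.4375 327.9375 5.4375 0.06200858486645395 106.05974784862374
[[ 90  89  89  93  90  87  88  90  89  93 116 197 203 176  93  66]
 [ 92  91  89  89  91  91  92  90  92  89 171 202 200 152  91  84]
 [ 91  88  89  92  92  93  91  88  89  91 191 201 186 126  92  91]
 [143 130 109  88  90  88  91  89  88 140 190 205 175  91  91  96]
 [202 200 198 206 193  56  87  89 112 160 158 146 140  92  92 106]
 [199 201 203 203 179  68  67 107 181 201 200 178 127  90  93 107]
 [198 201 203 203 111  58  91 159 205 224 214 187 145  92 100 102]
 [200 198 197 191  88  54  92 155 204 230 218 184 138  91 104 104]
 [208 206 208 178  79  89  91 126 183 192 190 158 107  91 105 104]
 [200 198 201 112  62  89  90  93 131 153 150 111  90  94 105 106]
 [213 210 200  86  68  87  90  91  93  90  88  88  91  91  90 107]
 [205 205 180  82  70  90  91  91  89  90  90  94  89  90  76 107]]
```

```bash
python3 -m crank '[[[1,0,0,0,0.5],[1,0,0,0,1],[1,0,0,0,1]]]' >/dev/null; python3 st.py
python3 -m crank '[[[1,0,0,0,0],[1,0,0,0,0]]]' >/dev/null; python3 st.py
python3 -m crank '[[[1,0,0,0,0.5],[1,0,0,0,1],[1,0,0,0,1]]]' >/dev/null; python3 st.py
```

```text
{'t': 40.4, 'position': [0.5338, 0.2486, 0.1917], 'contact_force': [-0.4275, 0.6569, 0.1487], 'wrist_torque': [0.1707, -0.0188, 0.0975], 'opening': 0.0329} j6 1.951
tool fx -0.45 fy -0.64  yawx -1.82
{'t': 40.65, 'position': [0.5339, 0.2485, 0.1917], 'contact_force': [0.2468, 2.1457, -0.1327], 'wrist_torque': [0.1732, -0.022, 0.1014], 'opening': 0.033} j6 1.951
tool fx 0.18 fy -2.15  yawx -1.81
{'t': 41.025, 'position': [0.5339, 0.2486, 0.1917], 'contact_force': [-0.408, 1.2496, -1.7171], 'wrist_torque': [0.2445, -0.026, 0.1026], 'opening': 0.0332} j6 1.969
tool fx -0.47 fy -1.23  yawx -2.82
```

```bash
python3 -m crank '[[[1,0,0,0.02,0.5],[1,0,0,0.02,1],[1,0,0,0.02,1.5]]]' >/dev/null; python3 st.py
python3 -m crank '[[[1,0,0,0,0.5],[1,0,0,0,1],[1,0,0,0,1]]]' >/dev/null; python3 st.py
```

```text
{'t': 41.4, 'position': [0.5339, 0.2486, 0.1917], 'contact_force': [-0.7754, 1.1815, 0.3348], 'wrist_torque': [0.2241, 0.0978, 0.1082], 'opening': 0.0331} j6 1.995
tool fx -0.86 fy -1.12  yawx -4.35
{'t': 41.775, 'position': [0.534, 0.2486, 0.1917], 'contact_force': [-0.5754, 0.324, 0.6793], 'wrist_torque': [0.1923, 0.1709, 0.1098], 'opening': 0.033} j6 2.012
tool fx -0.60 fy -0.27  yawx -5.32
```

```bash
cat > ball.py <<'E'
from h import *
import sys
c=snap('side',sys.argv[1]) if len(sys.argv)<3 else load(sys.argv[1])
g=cv2.cvtColor(c['img'],cv2.COLOR_RGB2GRAY)
best=[]
# ball = circle of 62 mm radius about the axis: brightest mean over its disc
for y in np.arange(85,130,.5):
    t=np.radians(y);p=proj(c,(.5335+.062*np.cos(t),.248+.062*np.sin(t),.171))
    best.append((cv2.getRectSubPix(g,(9,9),tuple(map(float,p))).mean().round(1),y))
m=[b for b in best if b[0]>max(best)[0]-8];w=np.array([b[0]-max(best)[0]+9 for b in m]);print(max(best),(w*[b[1] for b in m]).sum()/w.sum())
E
python3 ball.py s7.png x; python3 ball.py s8.png x; python3 ball.py s9.png
```

```text
(np.float64(180.7), np.float64(124.0)) 124.242774566474
(np.float64(183.8), np.float64(105.5)) 105.26385542168676
(np.float64(184.5), np.float64(101.0)) 100.72084367245658
```

Torque is steady at about 0.11 N m, which is just thread drag, and the bar follows one to one. It hasn't bottomed yet, so I'll go on.

```bash
python3 -m crank '[[[1,0,0,0,0.5],[1,0,0,0,1],[1,0,0,0,1.5]]]' >/dev/null; python3 st.py
python3 -m crank '[[[1,0,0,0,0.5],[1,0,0,0,1],[1,0,0,0,1]]]' >/dev/null; python3 st.py
```

```text
{'t': 42.2, 'position': [0.534, 0.2486, 0.1917], 'contact_force': [-0.9164, 1.4995, 1.8011], 'wrist_torque': [0.2283, 0.1098, 0.1334], 'opening': 0.0323} j6 2.039
tool fx -1.09 fy -1.38  yawx -6.85
{'t': 42.575, 'position': [0.534, 0.2486, 0.1917], 'contact_force': [-0.2795, 1.4061, 0.7507], 'wrist_torque': [0.2924, 0.143, 0.2366], 'opening': 0.033} j6 2.056
tool fx -0.47 fy -1.35  yawx -7.82
```

```bash
python3 -m crank '[[[1,0,0,0.01,0.5],[1,0,0,0.01,1],[1,0,0,0.01,1]]]' >/dev/null; python3 st.py
python3 -m crank '[[[1,0,0,0,0.5],[1,0,0,0,1],[1,0,0,0,1]]]' >/dev/null; python3 st.py
```

```text
{'t': 42.95, 'position': [0.534, 0.2486, 0.1916], 'contact_force': [-1.0679, 1.3897, 2.8177], 'wrist_torque': [0.3414, 0.1442, 0.2653], 'opening': 0.0333} j6 2.073
tool fx -1.27 fy -1.21  yawx -8.82
{'t': 43.325, 'position': [0.534, 0.2486, 0.1916], 'contact_force': [-0.3395, 2.1939, 2.9115], 'wrist_torque': [0.4031, 0.132, 0.3228], 'opening': 0.0326} j6 2.091
tool fx -0.71 fy -2.10  yawx -9.82
```

Torque climbed 0.13 → 0.24 → 0.27 → 0.32 over about 3°, which is the 4 N m/rad spring, so the tap has bottomed. I'll stop, ease off 1.5°, release and lift away.

```bash
python3 -m crank '[[[1,0,0,0,-0.8],[1,0,0,0,-1.5],[1,0,0,0,-1.5]]]' >/dev/null; python3 st.py
python3 -m crank '[[[0.6,0,0,0,-1.5],[0.5,0,0,0,-1.5],[0.3,0,0,0,-1.5],[0.2,0,0,0,-1.5],[0.2,0,0,0,-1.5]]]' >/dev/null; python3 st.py; python3 ball.py s10.png
python3 -m crank '[[[0.1,0,0,-1,-1.5],[0,0,0,-3,-1.5],[0,0,0,-6,-1.5],[0,0,0,-10,-1.5],[0,0,0,-12,-1.5],[0,0,0,-12,-1.5]]]' >/dev/null; python3 st.py; python3 ball.py s11.png
python3 - <<'E'
from h import *
b=load('s11.png')
i=b['img'].astype(int);m=(i[:,:,2]>i[:,:,0]+40);m[:180]=0;m[320:]=0;m[:,:130]=0;m[:,280:]=0
v,u=np.where(m);print('blue',len(u),u.mean(),v.mean(),'pred down',proj(b,(.5335,.248,.2157)),'pred 14 high',proj(b,(.5335,.248,.2297)))
for n in('s0','s11'):
    c=load(n+'.png')['img'].astype(int);m=(c[:,:,0]>150)&(c[:,:,1]<60)&(c[:,:,2]<60);m[:,300:]=0;v,u=np.where(m);print(n,'red',len(u),u.mean(),v.mean())
E
```

```text
{'t': 43.7, 'position': [0.534, 0.2486, 0.1916], 'contact_force': [-0.6122, 1.172, 3.3361], 'wrist_torque': [0.3658, 0.1553, 0.2144], 'opening': 0.0326} j6 2.064
tool fx -0.77 fy -1.07  yawx -8.30
{'t': 44.325, 'position': [0.5339, 0.2485, 0.1914], 'contact_force': [0.1217, -0.5271, -0.5418], 'wrist_torque': [-0.0207, 0.025, 0.0024], 'opening': 0.0685} j6 2.038
tool fx 0.18 fy 0.51  yawx -6.82
(np.float64(185.1), np.float64(105.5)) 105.26690821256037
{'t': 45.125, 'position': [0.5349, 0.2489, 0.3142], 'contact_force': [-0.1942, -0.9811, -0.4774], 'wrist_torque': [0.0173, 0.0618, -0.0227], 'opening': 0.0855} j6 2.012
tool fx -0.10 fy 0.99  yawx -5.31
(np.float64(193.8), np.float64(105.5)) 105.26894865525672
blue 236 190.9449152542373 258.6271186440678 pred down [191.38355854 259.49741672] pred 14 high [189.72144116 252.04826733]
s0 red 1290 253.36511627906978 219.24961240310077
s11 red 26 273.88461538461536 214.03846153846155
```

The wrench is down (cap at row 258.6, against a predicted 259.5), but it sprang back about 7° on release. There's time left, so I'll regrip and check with a light touch that the tap is still bottomed.

```bash
python3 -m crank '[[[0,0,0,4,0],[0,0,0,8,0],[0.2,0,0,11,0],[0.3,0,0,12,0],[0.5,0,0,12,0],[0.5,0,0,12,0],[1,0,0,12,0],[1,0,0,12,0],[1,0,0,12,0],[1,0,0,12,0],[1,0,0,12,0]]]' >/dev/null; python3 st.py
python3 -m crank '[[[1,0,0,0,2],[1,0,0,0,4],[1,0,0,0,4]]]' >/dev/null; python3 st.py
python3 -m crank '[[[1,0,0,0,1],[1,0,0,0,2],[1,0,0,0,2]]]' >/dev/null; python3 st.py
```

```text
{'t': 46.55, 'position': [0.5349, 0.2489, 0.1934], 'contact_force': [-1.1164, 0.1357, 6.2392], 'wrist_torque': [-0.1308, 0.1192, 0.0249], 'opening': 0.0327} j6 2.012
tool fx -1.12 fy -0.03  yawx -5.31
{'t': 46.925, 'position': [0.5349, 0.249, 0.1934], 'contact_force': [-0.0647, 0.6252, 6.3792], 'wrist_torque': [-0.0251, 0.0724, 0.058], 'opening': 0.033} j6 2.082
tool fx -0.17 fy -0.61  yawx -9.33
{'t': 47.3, 'position': [0.5349, 0.249, 0.1934], 'contact_force': [-1.1576, -0.7185, 5.7938], 'wrist_torque': [-0.0218, 0.087, 0.1658], 'opening': 0.0333} j6 2.117
tool fx -0.99 fy 0.93  yawx -11.31
```

```bash
python3 -m crank '[[[1,0,0,0,0.5],[1,0,0,0,1],[1,0,0,0,1]]]' >/dev/null; python3 st.py
python3 -m crank '[[[1,0,0,0,0.5],[1,0,0,0,1],[1,0,0,0,1]]]' >/dev/null; python3 st.py
```

```text
{'t': 47.675, 'position': [0.5349, 0.249, 0.1934], 'contact_force': [-0.5238, -0.124, 6.1231], 'wrist_torque': [-0.0269, 0.0762, 0.1886], 'opening': 0.0325} j6 2.134
tool fx -0.49 fy 0.23  yawx -12.30
{'t': 48.05, 'position': [0.5348, 0.249, 0.1933], 'contact_force': [-0.7902, 0.1173, 6.4742], 'wrist_torque': [-0.0394, 0.0601, 0.2595], 'opening': 0.0329} j6 2.152
tool fx -0.80 fy 0.07  yawx -13.30
```

The torque rose straight away past drag with no plateau, so the tap is bottomed. I'll ease off slowly, release without turning, and withdraw.

```bash
python3 -m crank '[[[1,0,0,0,-0.8],[1,0,0,0,-1.6],[1,0,0,0,-2.4],[1,0,0,0,-2.4]]]' >/dev/null; python3 st.py
python3 -m crank '[[[0.6,0,0,0,0],[0.5,0,0,0,0],[0.3,0,0,0,0],[0.2,0,0,0,0],[0.2,0,0,0,0]]]' >/dev/null; python3 st.py; python3 ball.py s12.png
python3 -m crank '[[[0.1,0,0,-1,0],[0,0,0,-3,0],[0,0,0,-6,0],[0,0,0,-10,0],[0,0,0,-12,0],[0,0,0,-12,0],[0,0,0,-12,0],[0,0,0,-12,0]]]' >/dev/null; python3 st.py; python3 ball.py s13.png
python3 - <<'E'
from h import *
b=load('s13.png')
i=b['img'].astype(int);m=(i[:,:,2]>i[:,:,0]+40);m[:180]=0;m[320:]=0;m[:,:130]=0;m[:,280:]=0
v,u=np.where(m);print('blue',len(u),u.mean(),v.mean(),'pred down',proj(b,(.5335,.248,.2157)),'pred 14 high',proj(b,(.5335,.248,.2297)))
E
```

```text
{'t': 48.55, 'position': [0.5349, 0.249, 0.1934], 'contact_force': [-0.2008, 0.2479, 5.7522], 'wrist_torque': [0.0224, 0.0697, 0.1048], 'opening': 0.0328} j6 2.11
tool fx -0.24 fy -0.21  yawx -10.89
{'t': 49.175, 'position': [0.5339, 0.2485, 0.1914], 'contact_force': [0.5953, 0.4276, 0.117], 'wrist_torque': [0.0255, 0.0307, -0.0383], 'opening': 0.0681} j6 2.11
tool fx 0.50 fy -0.53  yawx -10.91
(np.float64(187.6), np.float64(106.5)) 106.37533512064343
{'t': 50.225, 'position': [0.5332, 0.2483, 0.3093], 'contact_force': [-0.4197, -0.0667, -0.2428], 'wrist_torque': [0.0347, 0.0227, 0.0426], 'opening': 0.0857} j6 2.11
tool fx -0.40 fy 0.14  yawx -10.91
(np.float64(198.0), np.float64(106.5)) 106.38812154696133
blue 236 190.96186440677965 258.99152542372883 pred down [191.38355854 259.49741672] pred 14 high [189.72144116 252.04826733]
```

```bash
python3 -c "
from bench import arm
arm.hand_in();s=arm.state();print(s['t'],s['contact_force'])"
```

```text
the job is handed in; nothing more can be done
the job is handed in; nothing more can be done
```

The tap is at the bottom of its hole as far as I could feel, and the wrench was left fully down on its square and released. I handed the job in at about 50 s on the robot's clock; no verdict was reported.

- **Turning:** I did half a turn forward, a quarter back, half forward, a quarter back, then forward to the bottom. `tap_turn` cannot be read directly, so these angles come from the commanded turns and the pictures.
- **Bottom:** Torque was a steady 0.11 N m of thread drag, then rose to 0.32 N m over about 3°, matching the shank's stiffness. I stopped there.
- **Recheck:** The wrench sprang back about 7° on the first release, so I regripped and turned lightly forward. Torque climbed from 0.17 to 0.26 N m without a stretch of plain drag, so I took the tap as still bottomed.
- **Last checks:**
  - The wrench cap is within 0.6 pixel of where a fully seated wrench should appear; one 14 mm high would be about 7 pixels away.
  - The gripper is open and about 12 cm clear, with contact forces at noise level.
- **Doubts:**
  - The wrench sprang back about 7° again on the final release, roughly the width of the socket's slack. The tap may have gone back by about half a degree; the limit is 3.4°.
  - The angle at which the tap bottomed differs by about 6° from what I had guessed from the foot plate's direction. I trusted the torque instead.
  - The colour check for a shifted magnet didn't work in the last pictures because the arm blocked the view. I did not check the nut and angle iron again, but nothing was felt to touch them.

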